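# Change-over of a bench torque screwdriver

## Robot

A 6-joint arm with a two-finger parallel gripper is mounted at the origin on the work surface. World frame = base frame: x ahead of the robot, y to its left, z up, the work surface at z = 0. Lengths are in m, angles in degrees, forces in N, time in s.
With the tool pointing down it reaches from about 0.3 to 0.95 m from the base axis. Payload 3.1 kg.
Tool frame: the origin (TCP) lies between the finger pads; the fingertips stand 19 mm ahead of it and the grasp point (between the pads) is the TCP (bot.tips_ahead is the distance from the TCP to the fingertips, in m); z points along the fingers, y is the line along which they close (so a half turn about z gives the same grasp; the last joint's range is limited). The gripper opens to 85 mm and grips with 20 to 120 N. Pads are 22 mm wide; open, the fingers measure 114 mm over their backs; the gripper's body (76 mm by 85 mm) begins 54 mm behind the grasp point. The pads swing forward as they close: fully open they stand 13 mm farther back than shut.
Start: joints at [68.887, 17.653, 93.61, -0, 68.738, -3.994], TCP at [0.184, 0.597, 0.25] pointing down, gripper open.
Joint ranges: [-175.34, 175.34], [-45.06, 112.39], [2.9, 150.54], [-68.45, 248.45], [3.09, 151.38], [-168.51, 168.51]. Speed limits (degrees/s): [159.86, 159.86, 180, 180, 180, 180].

## Interface

Orientations are given as a 3x3 rotation matrix whose columns are the frame's x, y, z axes.
In Python, from station import monitor, eyes, bot gives the robot as it stands.
- The arm moves only by the shell command python3 -m crank 'ROWS' [FORCE]. ROWS is JSON, one flat list of numbers, 7 for each row, row after row: the shift along the tool's x, y, z in m, then the turn, a rotation vector about the tool's x, y, z in degrees, then the gripper's target within -1 to 1 (shut at 1, half-way at 0, fully open at -1). In form: [tx, ty, tz, wx, wy, wz, grip, tx, ty, tz, wx, wy, wz, grip, ...]. A call has 1 to 10 rows; each row is the pose to reach, as a shift and turn from the pose commanded when the call began, along the tool's axes at that moment; what a row does not reach only later rows make up. A row lasts 1/8 s, in which the tool goes at most 62.5 mm and 10.7 degrees, less where a joint would pass 70% of its speed; a pose out of reach is approached as far as the arm can. A call with a gripper value outside its range is refused whole. The fingers move at their own pace and stop on an object; FORCE is the grip in N (left out, the last holds). Time passes only in rows, so rows that repeat a pose let the fingers close. It gives the time, the measured TCP pose, the force, the opening and the grip force at its end, in the units of the state.
- monitor.observe(): the state, without advancing time (a new reading comes with each control period).
- eyes.read_camera(name): name is "scene" or "top" or "wrist"; returns the picture (384x512x3 uint8, red, green, blue); there is no depth.
- eyes.camera_info(name): a dict with "fov_y" (degrees; the focal length in pixels is half the picture's height over the tangent of half this angle, whatever the lens; pixels are square), "cx", "cy" (the principal point, pixels), "origin" and "rotation" of the camera in the world. Camera axes: x right, y down, z forward; pixel columns grow to the right and rows downward; lengths in m; the calibration is good to about 2 mm. A picture is of the moment at which its call begins: read the wrist's pose just before it. camera_info takes no time and is no camera call; for the wrist camera it gives the pose at the moment of the call.
- bot.finish_job(): hands the job in; it is judged then, once.
The state is a dict: "time_s": time; "joint_pos": joint angles; "joint_vel": joint speeds; "joint_torque": joint torques, N m; "eef_pos": TCP position; "orientation": TCP orientation; "wrist_force": force on the tool from outside, world axes, zero at the start; "wrist_torque": the same for the moment, N m; "width": finger opening in m; "grasp_force": force on a finger pad.
Only numpy, scipy, OpenCV 4.12 (cv2) and the standard library are available. Lean on these libraries where they do the work, as an engineer would, in place of code of your own. Each camera call takes 0.05 s, during which the arm holds its last target. There are 200 camera calls.

## Task

The torque screwdriver clamped nose-up in the small bench vice needs a new bit holder: first set its numbered torque sleeve to 3, then unscrew the nose cap and lift it off. Some of these tools have a left-hand thread, so try the cap both ways to find out which way it loosens. Finish while still holding the cap in the air, at least a hand's breadth (8 cm) above where it sat, with the sleeve still on 3, and leave the spare driver and everything else on the desk alone.

Things in the scene. Friction and masses are not known exactly. Their poses are not given: they have to be found in the camera images.
- driver: Inline torque screwdriver (grey body, 42 mm in diameter) clamped upright, nose up, in a small grey bench vice, 120 mm long on a round base 110 mm in diameter; all one fixed piece. Origin on the desk, on the driver's vertical axis; z up; x points to the middle of the scale; the jaws (91 mm high) close along y and the vice's screw handle points to -y. Above come scale ring, sleeve and cap.
- scale_ring (a point): Centre of the fixed scale ring on the clamped driver, 171 mm above the desk, directly below the sleeve: 58 mm in diameter, figures 1 to 8 on its top face, axes as the driver's. Seen from above the numbers run clockwise, 0.35 rad (20 degrees) apart: number n lies in the direction 1.225 - 0.35 (n - 1) rad, counted counterclockwise from x (x is half-way between 4 and 5).
- torque_sleeve (a joint): Turn of the clamped driver's torque sleeve, rad: 0 with its white index line at 1, and 0.35 more for each number, so 0.70 is number 3 and 2.45 is number 8. It grows as the sleeve turns clockwise seen from above. It clicks into a detent at each number (about 0.1 N m to leave one), stays there when let go, and stops just beyond 1 and 8. It starts at 5, 6, 7 or 8.
- sleeve_mid (a point): Point on the axis, half-way up the torque sleeve, 188 mm above the desk: a knurled black cylinder, 44 mm in diameter, from 171 to 205 mm above the desk, with a white index line down its side and over its rim. It turns about the vertical and does not rise. It can be gripped from above, near its top, with the fingers reaching past the narrower nose cap; fingertips must stay above the scale ring.
- nose_cap_mid (a point): Centre, half-way up, of the clamped driver's nose cap: a loose knurled aluminium cap, 34 mm in diameter, 28 mm tall (from 208 to 236 mm above the desk), 35 to 65 g, closed on top but for a small bit hole, above the sleeve and on its axis, with 3 mm between. z up. Keep the fingertips above the sleeve (205 mm) when gripping it.
- nose_seat (a point): On the clamped driver's axis, where the cap's underside sits, 208 mm above the desk. Coarse three-start thread, right- or left-handed (hidden), cap fully home. Turned the tightening way it meets a hard stop at once; the loosening way it turns easily (below 0.1 N m), need not be raised meanwhile, comes free to lift straight off between 1.05 and 1.4 rad (aim for 1.25), and stops at about 1.5 rad.
- spare_cap_mid (a point): Centre of the nose cap of the spare driver, an identical screwdriver standing nose up at the same height in a round weighted stand (100 mm in diameter) without vice, 200 mm or more to one side. To be left alone.
- bit_holder: Steel bit holder 60 mm long, 11 mm thick, lying on the desk on the robot's side of the vice; to be left alone. Origin at its middle, on the desk.
- calculator: Desk calculator, 150 x 105 x 19 mm, lying on the left; to be left alone.
- caliper: Caliper, 235 mm long, lying flat on the right; to be left alone.
- steel_rule: Steel rule, 210 x 30 x 4 mm, to be left alone.
- screw_tray: Grey compartment tray for screws, 85 x 150 x 24 mm, far side; to be left alone.
- g_clamp: Steel G-clamp lying flat, 110 x 80 x 16 mm, far side; to be left alone.
- tape_roll: Roll of paper tape, 96 mm in diameter, 24 mm tall, lying flat on the left; to be left alone.
- pen_pot: Steel pen pot with pens, 72 mm in diameter, pens up to 155 mm above the desk, on the right; to be left alone.

How it is judged:
By the outcome, as a careful person would: the job done as asked, in the order asked, and still so for the second after the job is handed in, while the arm keeps its last pose, push and grip.
It also fails if it takes over 64 s, if anything falls off the work surface, if the arm or the gripper's body presses on something with over 40 N, if the wrist force passes 120 N, or if a joint passes its speed limit or range.

## Working session

There is one attempt and no reset: what is moved stays moved. The work goes in short steps, Python scripts to look and compute and a shell command to move; the robot and the scene stay as the last step left them, time stands still between calls to the robot, and variables do not carry over. Pictures are saved under pics/ and viewed, at most 10 in all, crops included, and the job is handed in when it is done.

```bash
ls; mkdir -p pics; python3 - <<'E'
from station import monitor, eyes, bot
import cv2,numpy as np
print(monitor.observe())
ims=[]
for n in("top","scene"):
    print(n,eyes.camera_info(n)); im=eyes.read_camera(n)[:,:,::-1]; cv2.imwrite(f"pics/{n}0.png",im)
E
```

```text
pics
{'time_s': 0.0, 'joint_pos': array([ 6.88862730e+01,  1.77052151e+01,  9.36886838e+01, -5.03953110e-04,
        6.87341141e+01, -3.99247768e+00]), 'joint_vel': array([-0.06126684,  0.03713198,  0.0358037 , -0.01612918,  0.01007957,
        0.0600459 ]), 'joint_torque': array([-1.58490548e-03, -4.15269148e+01, -2.76656127e+01, -2.90033413e-04,
        1.04516710e-02, -8.42479750e-06]), 'eef_pos': array([0.18374216, 0.59659211, 0.24904622]), 'orientation': array([[-9.55684781e-01,  2.94390834e-01, -7.97174716e-04],
       [ 2.94391876e-01,  9.55682514e-01, -2.08720853e-03],
       [ 1.47390877e-04, -2.22939519e-03, -9.99997504e-01]]), 'wrist_force': array([ 0.13568845,  0.58414811, -0.24052014]), 'wrist_torque': array([-0.0146194 , -0.00688903,  0.01245465]), 'grasp_force': 0.0, 'width': 0.08556347551742619}
top {'fov_y': 42.5792900911235, 'cx': 251.20992133332135, 'cy': 192.36597561951504, 'origin': array([ 0.4498556 , -0.01743106,  1.59736288]), 'rotation': array([[-0.00303084, -0.99747724,  0.07092227],
       [-0.99997791,  0.00344267,  0.00568529],
       [-0.00591511, -0.07090347, -0.99746564]])}
scene {'fov_y': 48.616442454706345, 'cx': 257.9737193537174, 'cy': 191.8753521186526, 'origin': array([ 1.19002155, -0.44093714,  1.09447046]), 'rotation': array([[ 0.55147433,  0.65420117, -0.51758757],
       [ 0.83411654, -0.42410746,  0.35267899],
       [ 0.01121026, -0.62622176, -0.77956439]])}
```

View pics/top0.png

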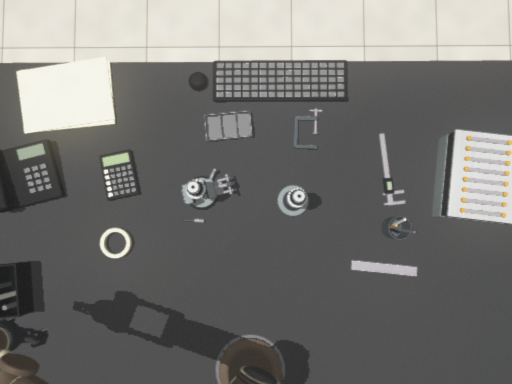

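View pics/scene0.png

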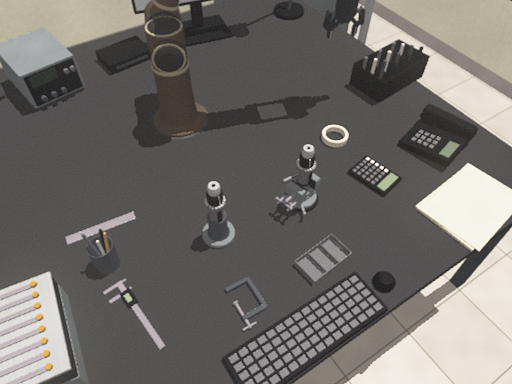

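The top view shows the vice driver with its cap top at about (194,187), its screw handle to the right, and the spare at (298,197). In the scene view the vice driver's cap top is at (308,149) and the spare's at (213,187).

```bash
cat > h.py <<'E'
from station import monitor, eyes, bot
import numpy as np, cv2
def foc(i,H=384): return H/2/np.tan(np.radians(i["fov_y"]/2))
def ray(i,u,v,z):
    d=i["rotation"]@np.array([(u-i["cx"])/foc(i),(v-i["cy"])/foc(i),1.]); o=np.array(i["origin"])
    return o+d*(z-o[2])/d[2]
def proj(i,p):
    c=i["rotation"].T@(np.asarray(p)-i["origin"]); return np.array([i["cx"],i["cy"]])+foc(i)*c[:2]/c[2]
def tofr(p):  # world point in tool axes
    s=monitor.observe(); return s["orientation"].T@(np.asarray(p)-s["eef_pos"])
E
python3 - <<'E'
from h import *
t=eyes.camera_info("top");s=eyes.camera_info("scene")
print(ray(t,194,187,.236),ray(s,308,149,.236), "spare",ray(t,298,197,.236),ray(s,213,187,.236))
w=eyes.camera_info("wrist");o=monitor.observe();R=o["orientation"]
print(w["fov_y"],R.T@(w["origin"]-o["eef_pos"]),R.T@w["rotation"])
a=cv2.imread("pics/top0.png")[150:230,155:255];b=cv2.imread("pics/scene0.png")[135:215,265:340]
f=lambda x:cv2.resize(x,(400,400),interpolation=cv2.INTER_CUBIC)
cv2.imwrite("pics/c1.png",np.hstack([cv2.resize(a,None,fx=4,fy=4,interpolation=2),cv2.resize(b,None,fx=4,fy=4,interpolation=2)]))
E
```

```text
[0.56212256 0.14898787 0.236     ] [0.56734393 0.15166987 0.236     ] spare [ 0.53335239 -0.13908272  0.236     ] [ 0.54254802 -0.14209002  0.236     ]
67.09245662416528 [ 0.0776237   0.00033347 -0.12348688] [[-2.28014590e-03 -9.53662811e-01 -3.00868815e-01]
 [ 9.99997396e-01 -2.20174998e-03 -5.99639711e-04]
 [-9.05838152e-05 -3.00869399e-01  9.53665348e-01]]
```

View pics/c1.png

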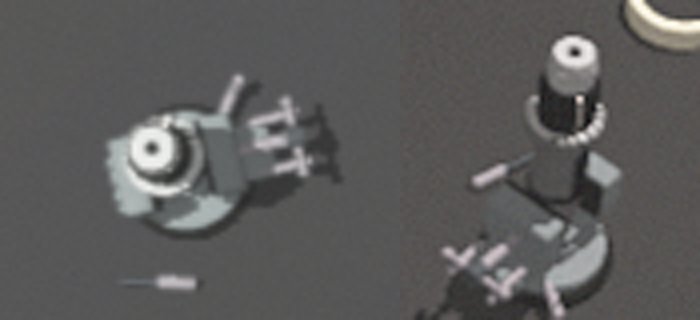

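The crop shows the hole in the cap at top-image (193,187), the screw handle toward world -y, and the white index line facing the scene camera. I'll move to a hover above the driver with the wrist camera on its far side.

```bash
python3 -m crank '[-0.1,-0.06,-0.09,0,0,20,-1, -0.2,-0.12,-0.09,0,0,40,-1, -0.3,-0.19,-0.09,0,0,60,-1, -0.4,-0.25,-0.09,0,0,80,-1, -0.495,-0.314,-0.09,0,0,100,-1, -0.495,-0.314,-0.09,0,0,105,-1, -0.495,-0.314,-0.09,0,0,105,-1, -0.495,-0.314,-0.09,0,0,105,-1, -0.495,-0.314,-0.09,0,0,105,-1, -0.495,-0.314,-0.09,0,0,105,-1]' 40
```

```text
time_s: 1.35
eef_pos: [0.5659, 0.1489, 0.3399]
orientation: [[0.538, 0.843, -0.0], [0.843, -0.538, -0.0], [-0.001, -0.0, -1.0]]
wrist_force: [1.0, 0.6, -0.6]
width: 0.0854
grasp_force: 0.0
```

Tool x is now at azimuth 57.5°. I'll turn on to about 0° and look.

```bash
python3 -m crank '[0,0,0,0,0,10,-1, 0,0,0,0,0,20,-1, 0,0,0,0,0,30,-1, 0,0,0,0,0,40,-1, 0,0,0,0,0,50,-1, 0,0,0,0,0,57,-1, 0,0,0,0,0,57,-1, 0,0,0,0,0,57,-1]'; python3 - <<'E'
from h import *
i=eyes.camera_info("wrist");im=eyes.read_camera("wrist")[:,:,::-1]
np.save("w1.npy",i,allow_pickle=True)
print(i["cx"],i["cy"],"pred cap",proj(i,[.565,.151,.236]))
cv2.imwrite("pics/w1.png",im)
cv2.imwrite("pics/w1b.png",cv2.resize(im,(780,585),interpolation=2))
E
```

```text
time_s: 2.35
eef_pos: [0.5644, 0.1515, 0.3399]
orientation: [[1.0, 0.017, -0.001], [0.017, -1.0, -0.0], [-0.001, 0.0, -1.0]]
wrist_force: [0.3, 0.4, 0.2]
width: 0.0854
grasp_force: 0.0
256.5469507436511 190.77477261095623 pred cap [257.99014336 195.43667428]
```

View pics/w1b.png

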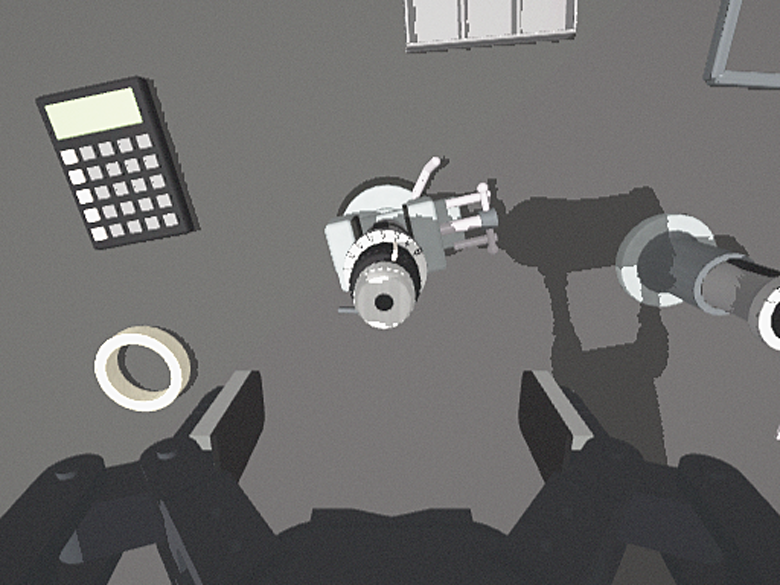

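The wrist view shows the cap hole at (252,198) in native pixels and the index line near (259,164). The pads stand clear on both sides. I'll enlarge the scale next.

```bash
python3 - <<'E'
from h import *
i=np.load("w1.npy",allow_pickle=True).item();im=cv2.imread("pics/w1.png")
c=ray(i,252,198,.236);print(c)
cv2.imwrite("pics/w1c.png",cv2.resize(im[140:225,210:295],None,fx=7,fy=7,interpolation=2))
# number angle in the image: print pixel for world azimuths on ring radius 26 mm at z .171, and rim radius 22 at .205
for a in range(-80,81,20):
    r=np.radians(a);d=np.array([np.cos(r),np.sin(r),0])
    f=lambda z,R:((proj(i,[c[0],c[1],z]+R*d)-[210,140])*7).round()
    print(a,f(.171,.026),f(.205,.022))
E
```

```text
[0.56268577 0.15593263 0.236     ]
-80 [473. 238.] [461. 305.]
-60 [454. 181.] [443. 252.]
-40 [416. 134.] [407. 208.]
-20 [363. 103.] [357. 179.]
0 [302.  91.] [299. 168.]
20 [241. 101.] [241. 177.]
40 [188. 131.] [191. 205.]
60 [148. 177.] [153. 248.]
80 [128. 233.] [134. 301.]
```

View pics/w1c.png

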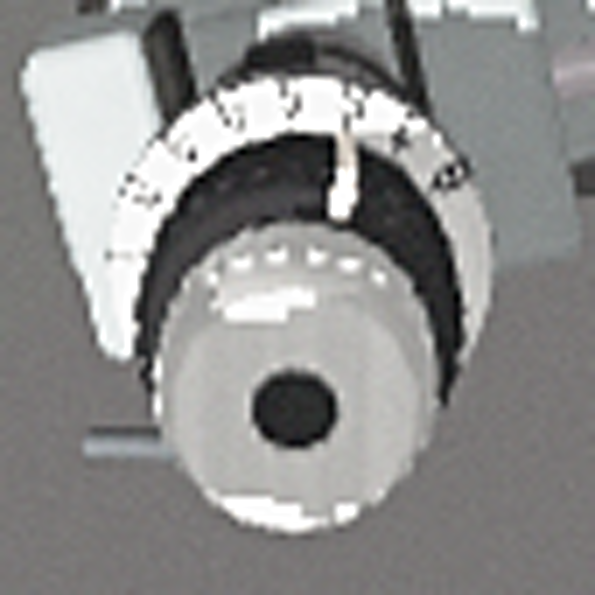

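The figures read 1 (far left) to 8 (right at 450,178 in the crop). The index line sits at 6, at (345,130), just below the 6 at (353,103). The driver's yaw is about 12°, so the sleeve needs three steps counterclockwise. I'll lower to just above the cap and centre first.

```bash
python3 -m crank '[-0.001,-0.0035,0.03,0,0,0,-1, -0.001,-0.0035,0.055,0,0,0,-1, -0.001,-0.0035,0.065,0,0,0,-1, -0.001,-0.0035,0.065,0,0,0,-1, -0.001,-0.0035,0.065,0,0,0,-1]'; python3 - <<'E'
from h import *
i=eyes.camera_info("wrist");o=monitor.observe();im=eyes.read_camera("wrist")[:,:,::-1]
print(bot.tips_ahead,o["eef_pos"],proj(i,[.563,.155,.236]))
g=im.min(2); 
cv2.imwrite("pics/w2.png",cv2.resize(im,(768,576),interpolation=2))
np.save("w2.npy",i,allow_pickle=True)
E
```

```text
time_s: 3.02
eef_pos: [0.5644, 0.1551, 0.2766]
orientation: [[1.0, 0.016, 0.002], [0.016, -1.0, 0.0], [0.002, -0.0, -1.0]]
wrist_force: [-0.0, 0.1, 1.0]
width: 0.0857
grasp_force: 0.0
0.019 [0.56441477 0.1551449  0.27661484] [257.91517356 230.8509049 ]
```

View pics/w2.png

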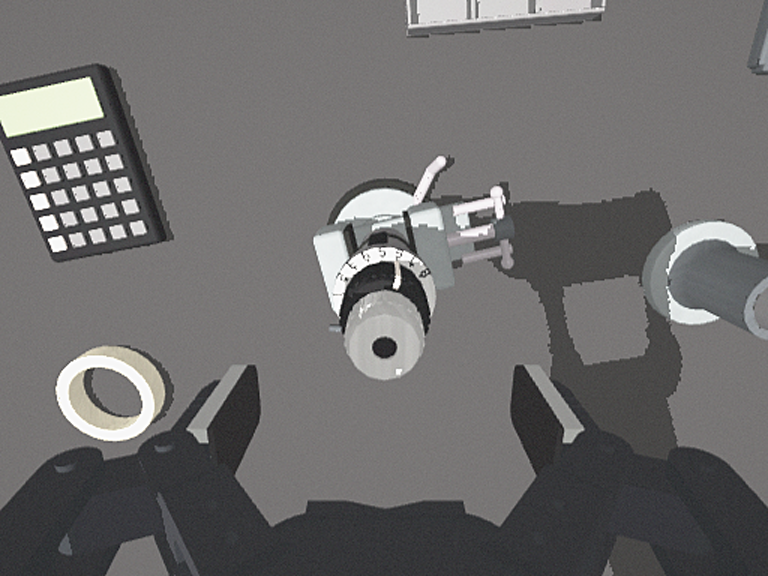

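The hole is at (256,231), centred between the pads, whose inner edges are at 259 and 512 in the enlarged view. I'll descend to sleeve height and close.

```bash
python3 -m crank '[-0.0015,-0.0005,0.03,0,0,0,-1, -0.0015,-0.0005,0.055,0,0,0,-1, -0.0015,-0.0005,0.074,0,0,0,-1, -0.0015,-0.0005,0.0765,0,0,0,-1, -0.0015,-0.0005,0.0765,0,0,0,-1, -0.0015,-0.0005,0.0765,0,0,0,1, -0.0015,-0.0005,0.0765,0,0,0,1, -0.0015,-0.0005,0.0765,0,0,0,1, -0.0015,-0.0005,0.0765,0,0,0,1]' 50
```

```text
time_s: 4.2
eef_pos: [0.5626, 0.1555, 0.1999]
orientation: [[1.0, 0.015, 0.001], [0.015, -1.0, 0.0], [0.001, -0.0, -1.0]]
wrist_force: [-1.2, -0.3, 4.4]
width: 0.0424
grasp_force: 51.1
```

```bash
python3 -m crank '[0,0,0,0,0,-7,1, 0,0,0,0,0,-15,1, 0,0,0,0,0,-23,1, 0,0,0,0,0,-31,1, 0,0,0,0,0,-39,1, 0,0,0,0,0,-47,1, 0,0,0,0,0,-55,1, 0,0,0,0,0,-61,1, 0,0,0,0,0,-61,1, 0,0,0,0,0,-61,1]' 60; python3 -c "
from h import *
print(monitor.observe()['wrist_torque'])"
```

```text
time_s: 5.45
eef_pos: [0.5627, 0.1554, 0.1999]
orientation: [[0.471, 0.882, 0.001], [0.882, -0.471, 0.0], [0.001, 0.001, -1.0]]
wrist_force: [-1.0, -1.0, 6.2]
width: 0.0424
grasp_force: 60.1
[-0.10572581  0.27456414 -0.04800821]
```

Turned 61°. I'll open, rise to look, and check the index.

```bash
python3 -m crank '[0,0,0,0,0,0,-1, 0,0,0,0,0,0,-1, 0,0,0,0,0,0,-1, 0,0,-0.03,0,0,0,-1, 0,0,-0.06,0,0,0,-1, 0,0,-0.0765,0,0,0,-1, 0,0,-0.0765,0,0,0,-1, 0,0,-0.0765,0,0,0,-1]'; python3 - <<'E'
from h import *
i=eyes.camera_info("wrist");im=eyes.read_camera("wrist")[:,:,::-1]
u,v=proj(i,[.5628,.1555,.19]).astype(int);print(u,v)
cv2.imwrite("pics/w3.png",cv2.resize(im[v-60:v+60,u-60:u+60],None,fx=5,fy=5,interpolation=2))
np.save("w3.npy",i,allow_pickle=True)
for n,a in((1,1.225),(2,.875),(3,.525),(4,.175),(5,-.175)):
    d=np.array([np.cos(a+.21),np.sin(a+.21),0]); f=lambda z,R:((proj(i,[.5628,.1555,z]+R*d)-[u-60,v-60])*5).round()
    print(n,f(.171,.026),f(.205,.022))
E
```

```text
time_s: 6.45
eef_pos: [0.5613, 0.1553, 0.2739]
orientation: [[0.471, 0.882, -0.002], [0.882, -0.471, -0.0], [-0.001, -0.002, -1.0]]
wrist_force: [0.5, -0.3, 0.4]
width: 0.0855
grasp_force: 0.0
259 204
1 [246. 117.] [249. 198.]
2 [301. 107.] [303. 189.]
3 [357. 116.] [358. 198.]
4 [406. 143.] [406. 224.]
5 [441. 185.] [440. 264.]
```

View pics/w3.png

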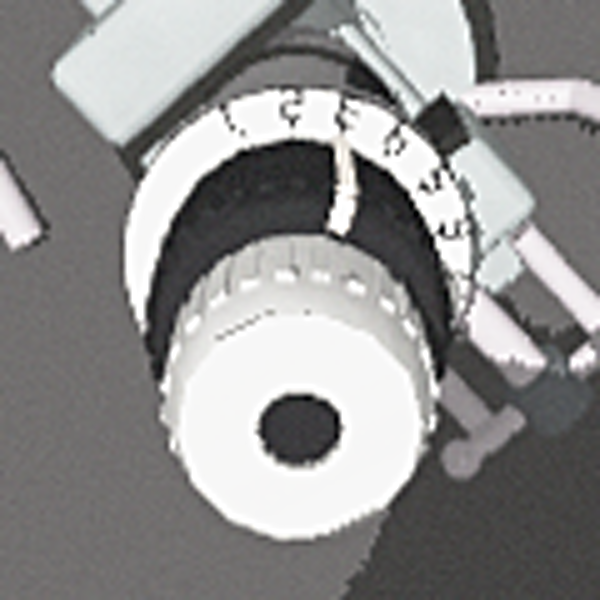

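The index line, at (342,140) in the crop, is right at the 3 at (347,115), so the sleeve is set. Next I'll grip the cap with the tips a few mm above the sleeve.

```bash
python3 -m crank '[0,0,0.025,0,0,0,-1, 0,0,0.044,0,0,0,-1, 0,0,0.045,0,0,0,-1, 0,0,0.045,0,0,0,-1, 0,0,0.045,0,0,0,1, 0,0,0.045,0,0,0,1, 0,0,0.045,0,0,0,1, 0,0,0.045,0,0,0,1, 0,0,0.045,0,0,0,1]' 40;  python3 -c "
from h import *
print(monitor.observe()['wrist_torque'])"
```

```text
time_s: 7.62
eef_pos: [0.5626, 0.1555, 0.2311]
orientation: [[0.471, 0.882, 0.002], [0.882, -0.471, 0.0], [0.001, 0.001, -1.0]]
wrist_force: [0.3, -0.3, 3.8]
width: 0.0327
grasp_force: 40.0
[-0.05663291 -0.01996401 -0.01106936]
```

```bash
python3 -m crank '[0,0,0,0,0,-3,1, 0,0,0,0,0,-6,1, 0,0,0,0,0,-8,1, 0,0,0,0,0,-8,1]';  python3 -c "
from h import *
print(monitor.observe()['wrist_torque'])"
```

```text
time_s: 8.12
eef_pos: [0.5627, 0.1556, 0.2311]
orientation: [[0.344, 0.939, 0.002], [0.939, -0.344, 0.0], [0.001, 0.001, -1.0]]
wrist_force: [-0.4, -0.8, 5.7]
width: 0.0329
grasp_force: 40.3
[ 0.01364238 -0.01040229  0.02378674]
```

Counterclockwise turns easily, at 0.02 N m. For comparison, I'll go back and slightly the other way.

```bash
python3 -m crank '[0,0,0,0,0,4,1, 0,0,0,0,0,8,1, 0,0,0,0,0,10,1, 0,0,0,0,0,11,1, 0,0,0,0,0,11,1]';  python3 -c "
from h import *
print(monitor.observe()['wrist_torque'])"
```

```text
time_s: 8.75
eef_pos: [0.5627, 0.1555, 0.2311]
orientation: [[0.517, 0.856, 0.002], [0.856, -0.517, -0.0], [0.001, 0.001, -1.0]]
wrist_force: [0.5, 0.3, 6.0]
width: 0.0332
grasp_force: 40.3
[-0.03635389 -0.01222104  0.12601623]
```

```bash
python3 -m crank '[0,0,0,0,0,2,1, 0,0,0,0,0,4,1, 0,0,0,0,0,4,1]';  python3 -c "
from h import *
print(monitor.observe()['wrist_torque'])"
```

```text
time_s: 9.12
eef_pos: [0.5627, 0.1555, 0.2311]
orientation: [[0.574, 0.819, 0.002], [0.819, -0.574, -0.0], [0.001, 0.002, -1.0]]
wrist_force: [-0.4, -0.2, 6.2]
width: 0.0331
grasp_force: 40.5
[-0.01399098 -0.01597374  0.47578418]
```

Clockwise is a hard stop, at 0.48 N m and rising, so the thread is right-handed and loosens counterclockwise. I'm 7° past home, so I'll turn -76 in total.

```bash
python3 -m crank '[0,0,0,0,0,-9,1, 0,0,0,0,0,-18,1, 0,0,0,0,0,-27,1, 0,0,0,0,0,-36,1, 0,0,0,0,0,-45,1, 0,0,0,0,0,-54,1, 0,0,0,0,0,-63,1, 0,0,0,0,0,-71,1, 0,0,0,0,0,-76,1, 0,0,0,0,0,-76,1]';  python3 -c "
from h import *
print(monitor.observe()['wrist_torque'])"
```

```text
time_s: 10.38
eef_pos: [0.5627, 0.1556, 0.2311]
orientation: [[-0.655, 0.756, 0.002], [0.756, 0.655, 0.0], [-0.001, 0.001, -1.0]]
wrist_force: [0.3, 1.0, 4.8]
width: 0.0332
grasp_force: 40.3
[ 0.02239873 -0.03512696  0.05992   ]
```

Low torque throughout. First a small lift, watching the force.

```bash
python3 -m crank '[0,0,-0.001,0,0,0,1, 0,0,-0.003,0,0,0,1, 0,0,-0.005,0,0,0,1, 0,0,-0.005,0,0,0,1]'
```

```text
time_s: 10.88
eef_pos: [0.5616, 0.1554, 0.2349]
orientation: [[-0.654, 0.756, -0.001], [0.756, 0.654, -0.0], [0.001, -0.001, -1.0]]
wrist_force: [-0.9, 0.6, -0.4]
width: 0.0331
grasp_force: 39.9
```

The cap is free and the force is just its weight. I'll lift it to about 12 cm.

```bash
python3 -m crank '[0,0,-0.01,0,0,0,1, 0,0,-0.03,0,0,0,1, 0,0,-0.05,0,0,0,1, 0,0,-0.075,0,0,0,1, 0,0,-0.1,0,0,0,1, 0,0,-0.115,0,0,0,1, 0,0,-0.115,0,0,0,1, 0,0,-0.115,0,0,0,1]'; python3 - <<'E'
from h import *
a=eyes.read_camera("wrist")[:,:,::-1]; b=eyes.read_camera("scene")[90:220,230:360,::-1]
i=eyes.camera_info("wrist");u,v=proj(i,[.5628,.1555,.19]).astype(int);print(u,v)
c=a[max(v-65,0):v+65,u-65:u+65]
f=lambda x:cv2.resize(x,(400,400),interpolation=2)
cv2.imwrite("pics/w4.png",np.hstack([f(c),f(b)]))
E
```

```text
time_s: 11.88
eef_pos: [0.5614, 0.1553, 0.3492]
orientation: [[-0.654, 0.756, -0.002], [0.756, 0.654, -0.0], [0.001, -0.002, -1.0]]
wrist_force: [0.3, -0.1, -0.9]
width: 0.0332
grasp_force: 40.4
258 181
```

View pics/w4.png

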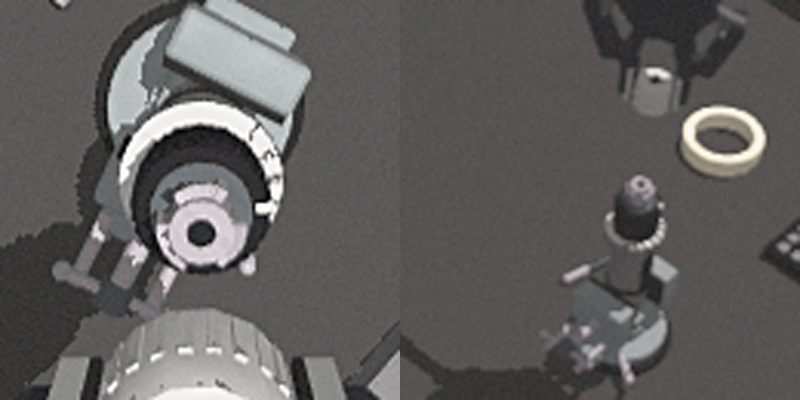

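The cap is in the gripper, well above the exposed nose. The index line is at (265,208) in the left crop, so I'll check that against 3.

```bash
python3 - <<'E'
from h import *
i=eyes.camera_info("wrist");u,v=258,181;k=400/130
for n in(1,2,3,4):
    a=1.225-.35*(n-1)+.21;d=np.array([np.cos(a),np.sin(a),0])
    print(n,*[((proj(i,[.5628,.1555,z]+R*d)-[u-65,v-65])*k).round() for z,R in((.171,.026),(.205,.022))])
E
```

```text
1 [258. 137.] [255. 168.]
2 [271. 159.] [268. 188.]
3 [276. 184.] [272. 212.]
4 [271. 209.] [268. 235.]
```

The line at (265,208) matches 3 on the rim, predicted at (272,212). I'm handing the job in.

```bash
python3 -c "
from station import bot
print(bot.finish_job())"
```

```text
the job is handed in; nothing more can be done
None
```

The torque sleeve is set to 3, and the nose cap (right-hand thread, loosens counterclockwise) is unscrewed and held about 12 cm above its seat; nothing else on the desk was touched, and the job is handed in.

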